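Tug-check and invert the loaded vial cassette

TASK

Two yellow-handled cassettes sit in turn-over stands; one holds three vials with blue caps, the other is empty. Before mixing the vials, check the loaded cassette's sprung latch: tug the cassette by its handle, level and straight out of its stand, as far as the latch lets it (some 8 mm), and keep the pull for half a second; then let it draw back, swing the handle up and over to the far side until the cassette lies completely upside down, still home in its frame, and let go. Leave the empty cassette as it is.

Things in the scene. Friction and masses are not known exactly. Their poses are not given: they have to be found in the camera images.
- loaded_handle (a point): Centre of the loaded cassette's yellow handle bar: round, 10 mm thick, 60 mm free length, along local y, 85 mm from the turning axis; it may turn between the fingers. Local x points from bar to axis. Behind the bar nothing for 45 mm: a finger fits there if the gripper opens only about 40 mm. Steel arms at the bar's ends, 80 mm apart. Cassette 56 x 94 x 27 mm, grey, blue underside, three vials.
- loaded_axis (a point): Middle of the loaded cassette's turning axis, 100 mm above the bench, on its fixed stand (grey foot 110 x 156 mm, aluminium uprights 132 mm apart ending 17 mm above the axis). Local y lies along the axis, z is up; the handle starts on the local -x side (toward the robot) and must end on the +x side.
- loaded_turn (a joint): Turn angle of the loaded cassette, rad: 0 = upright, handle level on the robot's side; grows as the handle swings up and over; pi = completely upside down, handle level on the far side, at a stop. Stiff (0.15 N m), stays where it is left; starts at 0 to 0.12.
- loaded_play (a joint): How far the loaded cassette is pulled out of its frame toward its handle, m: 0 = home, 0.008 = against the latch, which holds. A spring (2 N at the start of travel, 8 N at 0.008) draws it back home.
- spare_handle (a point): Centre of the yellow handle bar of the empty cassette in the other, otherwise identical stand. To be left alone.

How it is judged:
On the way:
1. the loaded cassette, not yet turned, is tugged out at least 4 mm against its latch (value of joint loaded_play above 0.004 m and value of joint loaded_turn below 0.35 rad), for 0.2 s.
At the end, for the whole second after the job is handed in: The loaded cassette is turned upside down to within 0.2 rad of its stop (turn angle over 2.94 rad), at rest, and home in its frame to within 3 mm (value of joint loaded_turn above 2.94 rad and velocity of joint loaded_turn between -0.1 and 0.1 rad/s and value of joint loaded_play below 0.003 m); the robot touches nothing.
It fails at once if the empty cassette's handle is moved by more than 20 mm (distance of spare_handle from where it was at the start of the episode above 0.02 m).
It also fails if it takes over 45 s, if anything falls off the work surface, if the arm or the gripper's body presses on something with over 40 N, if the wrist force passes 120 N, or if a joint passes its speed limit or range.

ROBOT

A 6-joint arm with a two-finger parallel gripper is mounted at the origin on a cart in front of the work surface, level with it; the furniture and walls round the work are solid. World frame = base frame: x ahead of the robot, y to its left, z up, the work surface at z = 0. Lengths are in m, angles in rad, forces in N, time in s.
With the tool pointing down it reaches from about 0.425 to 0.95 m from the base axis. Payload 3.5 kg.
Tool frame: the origin (TCP) lies at the very end of the fingers, on their centre line; the grasp point (between the pads) lies 19 mm behind it; z points along the fingers, y is the line along which they close (so a half turn about z gives the same grasp; the last joint's range is limited). The gripper opens to 85 mm and grips with 20 to 120 N. Pads are 22 mm wide; open, the fingers measure 114 mm over their backs; the gripper's body (76 mm by 85 mm) begins 54 mm behind the grasp point. The pads swing forward as they close: fully open they stand 13 mm farther back than shut.
Start: joints at [-1.257, 0.286, 1.577, -0, 1.279, -0.15], TCP at [0.302, -0.604, 0.231] pointing down, gripper open.
Joint ranges: [-2.77, 2.77], [-0.9, 2.22], [0.21, 2.48], [-1.53, 4.67], [0.24, 2.81], [-2.84, 2.84]. Speed limits (rad/s): [2.79, 2.79, 3.14, 3.14, 3.14, 3.14].

INTERFACE

Orientations are given as a unit quaternion [x, y, z, w].
In Python, from plant import ctrl gives the robot as it stands.
- The arm moves only by the tool carry_out, never from a script. Its argument "deltas" is one flat list of numbers, 6 for each row, row after row: the shift along the tool's x, y, z in m, then the turn, a rotation vector about the tool's x, y, z in rad. A call has 1 to 5 rows; each row is the pose to reach, as a shift and turn from the pose commanded when the call began, along the tool's axes at that moment; what a row does not reach only later rows make up. A row lasts 1/8 s, in which the tool goes at most 62.5 mm and 10.7 degrees, less where a joint would pass 70% of its speed; a pose out of reach is approached as far as the arm can. A call with a gripper value outside its range is refused whole. "grip" is the opening in per cent of the stroke, from 0 (shut) to 100 (fully open), set as the call begins (left out, the last holds). The fingers move at their own pace and stop on an object; "grip_force" is the grip in N (left out, the last holds). Time passes only in rows, so rows that repeat a pose let the fingers close. It gives the time, the measured TCP pose, the force, the opening and the grip force at its end, in the units of the state.
- ctrl.get_state(): the state, without advancing time (a new reading comes with each control period).
- ctrl.read_camera(name): name is "scene" or "side" or "wrist"; returns (picture, depth): 420x560x3 uint8, red, green, blue; 420x560 float32, m along the optical axis (not along the pixel's ray), 0 where there is no reading.
- ctrl.camera_model(name): a dict with "intrinsics" (3x3 intrinsics, pixels), "extrinsics" (4x4, takes a point from world to camera coordinates); the wrist camera has in their place "hand_eye" (4x4, takes a point from camera to tool coordinates, whose origin is the TCP and whose axes are the flange's). Camera axes: x right, y down, z forward; pixel columns grow to the right and rows downward; lengths in m; the calibration is good to about 2 mm. A picture is of the moment at which its call begins: read the wrist's pose just before it. camera_model takes no time and is no camera call.
- ctrl.sign_off(): hands the job in; it is judged then, once.
Trained networks look in the newest picture that a camera, given by its name, has taken for a name from the list of things; names that differ only in an ending like _2 or _b are one class to them, and where a whole thing is asked for, a point or a joint stands for the part that bears it (a point fixed in the world has none). Each returns a list of dicts, best first, with "score" (0 to 1); they miss things now and then, are a little off and sometimes report something else, mostly with a low value. They report only what shows in the picture. A call takes as long as a camera call.
- ctrl.find_in(camera, query): "uv" ([column, row] in pixels, amid what is visible of it).
The state is a dict: "time": time; "qpos": joint angles; "dq": joint speeds; "joint_efforts": joint torques, N m; "eef_pos": TCP position; "tcp_rot": TCP orientation; "contact_force": force on the tool from outside, world axes, zero at the start; "wrist_torque": the same for the moment, N m; "opening": opening from 0.0 (shut) to 1.0 (fully open); "finger_force": force on a finger pad.
Only numpy, scipy, OpenCV 4.12 (cv2) and the standard library are available. Lean on these libraries where they do the work, as an engineer would, in place of code of your own. Each camera call takes 0.05 s, during which the arm holds its last target. There are 200 camera calls.

## Working session

There is one attempt and no reset: what is moved stays moved. The work goes in short steps, Python scripts to look and compute and a tool call to move; the robot and the scene stay as the last step left them, time stands still between calls to the robot, and variables do not carry over. Pictures are saved under pics/ and viewed, at most 10 in all, crops included, and the job is handed in when it is done.

Besides the shell and the picture viewer there is one more tool, called after "Call:" in YAML: its name, and indented under it one key for each argument. carry_out: Moves the arm, as the interface text tells. Its arguments: {"type":"object","properties":{"deltas":{"type":"array"},"grip":{"type":"number"},"grip_force":{"type":"number"}},"required":["deltas"]}

```bash
mkdir -p pics
cat > h.py <<'E'
import numpy as np, cv2
from scipy.spatial.transform import Rotation as R
from plant import ctrl
def grab(name,fn=None):
    s=ctrl.get_state(); p,d=ctrl.read_camera(name); m=ctrl.camera_model(name); K=np.array(m["intrinsics"])
    if "extrinsics" in m: T=np.linalg.inv(np.array(m["extrinsics"]))
    else:
        B=np.eye(4);B[:3,:3]=R.from_quat(s["tcp_rot"]).as_matrix();B[:3,3]=s["eef_pos"];T=B@np.array(m["hand_eye"])
    if fn: cv2.imwrite("pics/"+fn,p[:,:,::-1])
    v,u=np.mgrid[:d.shape[0],:d.shape[1]]
    P=np.stack([(u-K[0,2])/K[0,0]*d,(v-K[1,2])/K[1,1]*d,d],-1)@T[:3,:3].T+T[:3,3]
    P[d<=0]=np.nan
    return p,d,P
E
python3 - <<'E'
from h import *
print(ctrl.get_state())
for c in("scene","side"):
    p,d,P=grab(c,c+"1.png")
    for q in("loaded_handle","loaded_axis","spare_handle"):
        for r in ctrl.find_in(c,q)[:3]:
            u,v=map(int,r["uv"]);print(c,q,r,P[v,u].round(3))
    hsv=cv2.cvtColor(p,cv2.COLOR_RGB2HSV)
    m=cv2.inRange(hsv,(20,120,90),(35,255,255))
    n,l,st,ce=cv2.connectedComponentsWithStats(m)
    for i in range(1,n):
        if st[i,4]>30:
            Q=P[l==i];print(c,ce[i].round(),st[i],np.nanmedian(Q,0).round(3),np.nanmin(Q,0).round(3),np.nanmax(Q,0).round(3))
E
```

```text
{'time': 0.0, 'qpos': array([-1.25701979e+00,  2.87221778e-01,  1.57821050e+00, -3.17577914e-06,
        1.27861401e+00, -1.49982326e-01]), 'dq': array([ 2.44397090e-04, -9.70767791e-04, -8.97514602e-05,  1.40029409e-03,
       -3.31693616e-04, -1.61221228e-04]), 'joint_efforts': array([-3.69330692e-04, -4.05986738e+01, -2.92624390e+01, -2.32682041e-04,
        5.69376047e-03, -1.14313917e-05]), 'eef_pos': array([ 0.30176194, -0.60303673,  0.22989164]), 'tcp_rot': array([ 9.73235369e-01,  2.29807334e-01, -1.01875729e-04, -1.22258450e-03]), 'contact_force': array([ 0.26395321, -0.4937346 , -0.08403691]), 'wrist_torque': array([ 0.00591105,  0.02582106, -0.03129591]), 'finger_force': 0.0, 'opening': 0.9996873260242121}
scene loaded_handle {'uv': [290.0, 193.6], 'score': 0.88} [ 0.532 -0.15   0.11 ]
scene loaded_axis {'uv': [284.0, 209.3], 'score': 0.97} [ 0.593 -0.244  0.015]
scene spare_handle {'uv': [218.9, 262.7], 'score': 0.81} [0.518 0.218 0.116]
scene [313. 199.] [305 192  18  15  96] [ 0.473 -0.156  0.105] [ 0.462 -0.415  0.001] [ 0.569 -0.113  0.109]
scene [243. 274.] [228 264  31  21 195] [0.46  0.228 0.112] [0.446 0.029 0.   ] [0.554 0.265 0.118]
side loaded_handle {'uv': [291.2, 157.0], 'score': 0.7} [ 0.543 -0.18   0.101]
side loaded_handle {'uv': [285.4, 178.0], 'score': 0.4} [ 0.564 -0.203  0.013]
side loaded_axis {'uv': [283.1, 177.9], 'score': 0.8} [ 0.571 -0.207  0.011]
side spare_handle {'uv': [287.6, 158.1], 'score': 0.58} [ 0.549 -0.163  0.108]
side [317. 167.] [310 159  14  18  87] [ 0.474 -0.156  0.105] [ 0.463 -0.335 -0.002] [ 0.494 -0.115  0.109]
side [282. 287.] [270 273  24  31 191] [0.461 0.228 0.112] [ 0.449  0.104 -0.002] [0.485 0.265 0.115]
```

View pics/scene1.png

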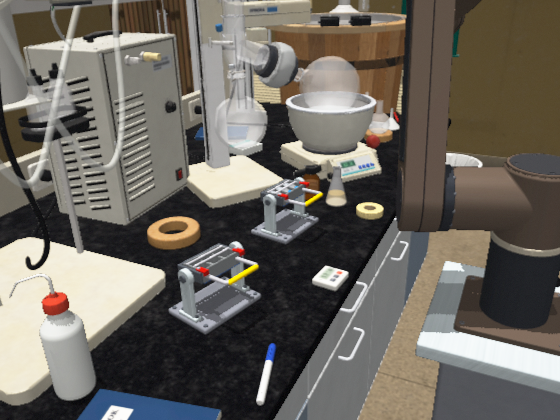

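View pics/side1.png

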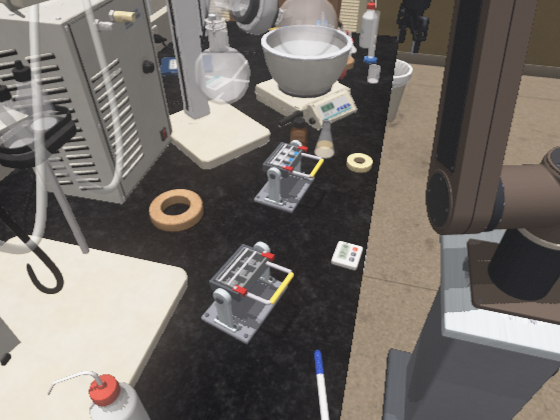

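Both stands are visible: one at about (290,205) in the scene view (y≈-0.16), which seems to carry the blue caps, and one at (215,285) (y≈0.23). I'll zoom in to confirm and get the bearing.

Run:
```python
from h import *
a=cv2.imread("pics/scene1.png");b=cv2.imread("pics/side1.png")
f=lambda i,u,v:cv2.resize(i[v:v+75,u:u+95],None,fx=4,fy=4,interpolation=cv2.INTER_CUBIC)
cv2.imwrite("pics/crop1.png",np.vstack([np.hstack([f(a,240,170),f(b,240,130)]),np.hstack([f(a,168,240),f(b,200,240)])]))
for c in("scene","side"):
    p,d,P=grab(c)
    m=cv2.inRange(cv2.cvtColor(p,cv2.COLOR_RGB2HSV),(20,120,90),(35,255,255))>0
    for s in(-1,1):
        Q=P[m&(P[...,2]>.09)&(P[...,2]<.13)&(P[...,1]*s>.05)&(P[...,0]<.52)]
        w,V=np.linalg.eigh(np.cov(Q[:,:2].T));e=V[:,1];t=(Q-Q.mean(0))[:,:2]@e
        print(c,s,len(Q),Q.mean(0).round(4),"yaw of bar from y",np.degrees(np.arctan(-e[0]/e[1])).round(1),np.ptp(t).round(3))
    # obstacles on path
    M=(P[...,0]>.3)&(P[...,0]<.75)&(P[...,1]<.0)&(P[...,1]>-.7)&(P[...,2]>.12)
    Q=P[M];
    for x in np.arange(.3,.75,.1):
        for y in np.arange(-.7,0,.1):
            k=(Q[:,0]>=x)&(Q[:,0]<x+.1)&(Q[:,1]>=y)&(Q[:,1]<y+.1)
            if k.sum()>5: print(round(x,2),round(y,2),k.sum(),np.percentile(Q[k,2],[50,98]).round(3),end=" ; ")
    print()
```

```text
scene -1 80 [ 0.4694 -0.2526  0.1056] yaw of bar from y -0.6 2.85
scene 1 174 [0.4584 0.2307 0.112 ] yaw of bar from y -15.7 0.078
0.4 -0.7 274 [0.186 0.226] ; 0.4 -0.6 196 [0.197 0.225] ; 0.5 -0.7 608 [0.307 0.359] ; 0.5 -0.6 2207 [0.219 0.334] ; 0.5 -0.3 8 [0.121 0.122] ; 0.5 -0.2 8 [0.121 0.121] ; 0.6 -0.7 404 [0.476 0.523] ; 0.6 -0.6 1923 [0.24  0.349] ; 0.6 -0.5 682 [0.361 0.412] ; 0.7 -0.7 193 [0.224 0.525] ; 0.7 -0.6 664 [0.488 0.525] ; 0.7 -0.5 870 [0.376 0.419] ; 0.7 -0.4 747 [0.213 0.263] ; 
side -1 70 [ 0.4721 -0.1486  0.105 ] yaw of bar from y -9.8 0.071
side 1 176 [0.4603 0.2307 0.1117] yaw of bar from y -15.2 0.075
0.3 -0.7 337 [0.305 0.345] ; 0.3 -0.6 249 [0.362 0.382] ; 0.4 -0.7 178 [0.21  0.225] ; 0.4 -0.6 151 [0.198 0.223] ; 0.5 -0.7 508 [0.304 0.349] ; 0.5 -0.6 2172 [0.221 0.334] ; 0.6 -0.7 127 [0.336 0.35 ] ; 0.6 -0.6 2220 [0.239 0.343] ; 0.6 -0.5 540 [0.354 0.385] ; 0.7 -0.7 195 [0.205 0.225] ; 0.7 -0.6 178 [0.2   0.224] ; 0.7 -0.5 676 [0.355 0.391] ; 0.7 -0.4 679 [0.219 0.261] ;
```

View pics/crop1.png

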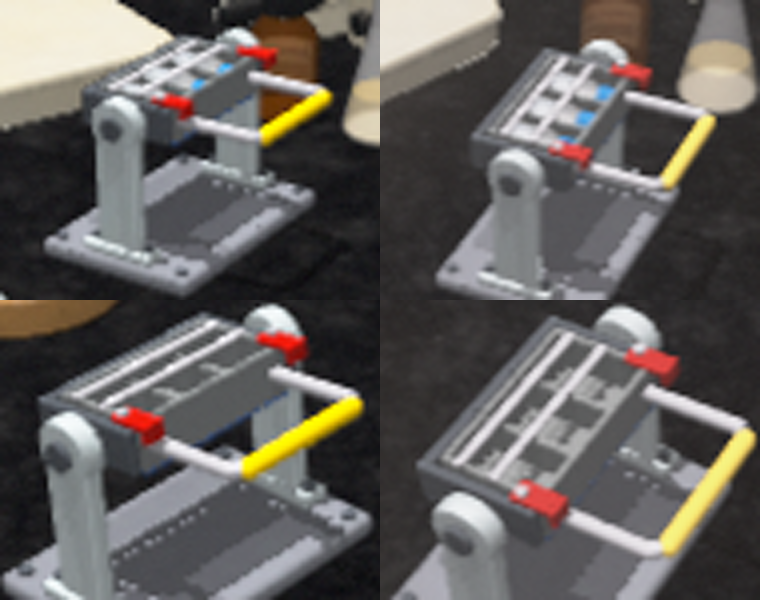

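Confirmed: the far stand (bar at about (290,120) in the top-left crop quadrant) has the blue caps, so it is the loaded one; the near one is empty. The bar is at about (0.473,-0.152,0.105), with a yaw of about -10°.

```bash
cat >> h.py <<'E'
def delta(pos,yaw=None):
    """shift and turn to put TCP at pos, tool down, tool y at world angle yaw(rad)"""
    s=ctrl.get_state();r=R.from_quat(s["tcp_rot"])
    o=r.inv().apply(np.array(pos)-s["eef_pos"])
    y=np.array([np.cos(yaw),np.sin(yaw),0]);z=np.array([0,0,-1.]);g=R.from_matrix(np.stack([np.cross(y,z),y,z],1))
    return np.r_[o,(r.inv()*g).as_rotvec()].round(4)
E
python3 - <<'E'
from h import *
print(np.array(ctrl.camera_model("wrist")["hand_eye"]).round(3))
print(delta([.46,-.155,.27],np.radians(-10)))
E
```

```text
[[ 0.    -0.96  -0.28   0.072]
 [ 1.     0.    -0.     0.001]
 [ 0.    -0.28   0.96  -0.142]
 [ 0.     0.     0.     1.   ]]
[ 3.420e-01 -3.306e-01 -3.870e-02 -1.000e-04 -0.000e+00 -9.325e-01]
```

Call:
carry_out:
  deltas: [0.034, -0.033, -0.039, 0, 0, -0.09, 0.08, -0.077, -0.039, 0, 0, -0.24, 0.12, -0.117, -0.039, 0, 0, -0.42, 0.16, -0.157, -0.039, 0, 0, -0.6, 0.2, -0.197, -0.039, 0, 0, -0.78]
  grip: 50

```text
time: 1.12
eef_pos: [0.3931, -0.3363, 0.2707]
tcp_rot: [0.811, 0.585, 0.0, 0.0]
contact_force: [0.6, -0.2, 0.4]
opening: 0.499
finger_force: 0.0
```

Run:
```python
from h import *
print(ctrl.get_state()["eef_pos"],delta([.46,-.155,.27],np.radians(-10)))
```

```text
[ 0.39309068 -0.33626276  0.27065112] [ 0.1931  0.0062  0.0006  0.0008  0.0004 -0.1468]
```

Call:
carry_out:
  deltas: [0.05, 0.002, 0, 0, 0, -0.05, 0.1, 0.004, 0, 0, 0, -0.1, 0.15, 0.006, 0, 0, 0, -0.147, 0.193, 0.006, 0, 0, 0, -0.147, 0.193, 0.006, 0, 0, 0, -0.147]

```text
time: 1.75
eef_pos: [0.4609, -0.1549, 0.2706]
tcp_rot: [0.766, 0.642, 0.0, 0.0]
contact_force: [-0.6, -0.2, 0.4]
opening: 0.5
finger_force: 0.0
```

Run:
```python
from h import *
p,d,P=grab("wrist","w1.png")
print(ctrl.get_state()["eef_pos"],[(r,P[int(r["uv"][1]),int(r["uv"][0])].round(3)) for r in ctrl.find_in("wrist","loaded_handle")])
m=cv2.inRange(cv2.cvtColor(p,cv2.COLOR_RGB2HSV),(20,120,90),(35,255,255))>0
Q=P[m&(P[...,2]>.09)&(P[...,2]<.13)]
w,V=np.linalg.eigh(np.cov(Q[:,:2].T));e=V[:,1];e*=np.sign(e[1]);t=(Q-Q.mean(0))[:,:2]@e
c=Q.mean(0)[:2]+e*(t.max()+t.min())/2
print(len(Q),c.round(4),np.percentile(Q[:,2],[5,50,98]).round(4),"yaw",np.degrees(np.arctan(-e[0]/e[1])).round(1),np.ptp(t).round(3))
# uprights tops
g=(P[...,2]>.107)&(P[...,2]<.13)&~m
Q=P[g]; n=np.array([e[1],-e[0]])
a=(Q[:,:2]-c)@n; b=(Q[:,:2]-c)@e
for s in(-1,1):
    k=(abs(b*s-66)<1e9)&(b*s>.055)&(b*s<.08)&(a>.04)&(a<.14)
    if k.sum():print(s,k.sum(),a[k].min().round(3),a[k].max().round(3),np.median(b[k]).round(3),Q[k,2].max().round(3))
```

```text
[ 0.460636  -0.1563046  0.2705887] [({'uv': [385.5, 186.3], 'score': 0.7}, array([ 0.549, -0.165,  0.11 ]))]
828 [ 0.4725 -0.153 ] [0.1017 0.1043 0.1062] yaw -9.9 0.077
-1 425 0.07 0.1 -0.065 0.117
1 530 0.069 0.1 0.066 0.117
```

View pics/w1.png

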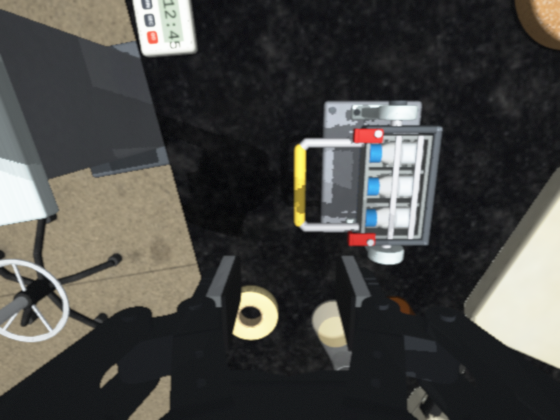

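The view shows the three blue-capped vials; the bar at (300,185) spans the two arms. Axis ≈ bar + 85 mm along tool y. I'll move over the bar and go down.

Call:
carry_out:
  deltas: [0.0045, 0.011, 0.04, 0, 0, 0, 0.0045, 0.011, 0.08, 0, 0, 0, 0.0045, 0.011, 0.12, 0, 0, 0, 0.0045, 0.011, 0.15, 0, 0, 0, 0.0045, 0.011, 0.15, 0, 0, 0]
  grip: 45

```text
time: 2.48
eef_pos: [0.4698, -0.155, 0.1177]
tcp_rot: [0.768, 0.64, -0.001, -0.003]
contact_force: [-0.5, 0.3, 0.7]
opening: 0.453
finger_force: 0.0
```

Run:
```python
from h import *
p,d,P=grab("wrist","w2.png")
print(ctrl.get_state()["eef_pos"],delta([.4725,-.153,.082],np.radians(-9.9)))
m=cv2.inRange(cv2.cvtColor(p,cv2.COLOR_RGB2HSV),(20,120,90),(35,255,255))>0
Q=P[m&(P[...,2]>.09)&(P[...,2]<.13)]
print(len(Q),Q.mean(0).round(4),Q.min(0).round(4),Q.max(0).round(4))
```

```text
[ 0.47130248 -0.15560223  0.11976982] [ 0.0028  0.0008  0.0378 -0.0021 -0.0005 -0.009 ]
2709 [ 0.4733 -0.1506  0.104 ] [ 0.4623 -0.1902  0.0987] [ 0.4832 -0.1148  0.1069]
```

View pics/w2.png

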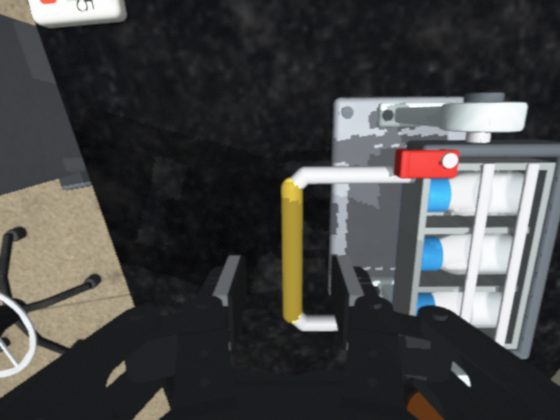

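The bar (column 291) is centred between the fingers (240–335). Now down, then close.

Call:
carry_out:
  deltas: [0.004, 0.001, 0.013, 0, 0, 0, 0.004, 0.001, 0.026, 0, 0, 0, 0.004, 0.001, 0.038, 0, 0, 0, 0.004, 0.001, 0.038, 0, 0, 0]

```text
time: 3.02
eef_pos: [0.4728, -0.1504, 0.0809]
tcp_rot: [0.768, 0.641, -0.001, -0.001]
contact_force: [0.4, 0.5, 0.1]
opening: 0.45
finger_force: 0.0
```

Call:
carry_out:
  deltas: [0, 0, 0, 0, 0, 0, 0, 0, 0, 0, 0, 0, 0, 0, 0, 0, 0, 0, 0, 0, 0, 0, 0, 0, 0, 0, 0, 0, 0, 0]
  grip: 0
  grip_force: 40

```text
time: 3.65
eef_pos: [0.4725, -0.1507, 0.0822]
tcp_rot: [0.768, 0.641, -0.001, -0.001]
contact_force: [-5.7, 0.9, 1.9]
opening: 0.099
finger_force: 39.0
```

Call:
carry_out:
  deltas: [0, -0.003, 0, 0, 0, 0, 0, -0.006, 0, 0, 0, 0, 0, -0.008, 0, 0, 0, 0, 0, -0.008, 0, 0, 0, 0, 0, -0.008, 0, 0, 0, 0]

```text
time: 4.28
eef_pos: [0.4676, -0.15, 0.0832]
tcp_rot: [0.768, 0.641, 0.001, 0.002]
contact_force: [5.7, 0.5, -2.2]
opening: 0.099
finger_force: 38.9
```

Call:
carry_out:
  deltas: [0, -0.002, 0, 0, 0, 0, 0, -0.003, 0, 0, 0, 0, 0, -0.003, 0, 0, 0, 0, 0, -0.003, 0, 0, 0, 0, 0, -0.003, 0, 0, 0, 0]

```text
time: 4.9
eef_pos: [0.4653, -0.1496, 0.0835]
tcp_rot: [0.768, 0.64, 0.002, 0.003]
contact_force: [7.4, 0.1, -2.6]
opening: 0.101
finger_force: 39.0
```

Run:
```python
from h import *
p,d,P=grab("wrist","w3.png")
for i in range(3):
    s=ctrl.get_state();print(s["eef_pos"],s["contact_force"],s["opening"]);ctrl.read_camera("wrist")
```

```text
[ 0.46532374 -0.1495911   0.0835272 ] [ 7.58318131 -0.41743925 -1.93615953] 0.09791327876579523
[ 0.4653497  -0.14960554  0.08353066] [ 7.12395735 -0.78456467 -2.23171201] 0.09848968450975693
[ 0.46533634 -0.14959891  0.08352044] [ 7.05973035 -0.13535966 -2.38834683] 0.10047712528085995
```

View pics/w3.png

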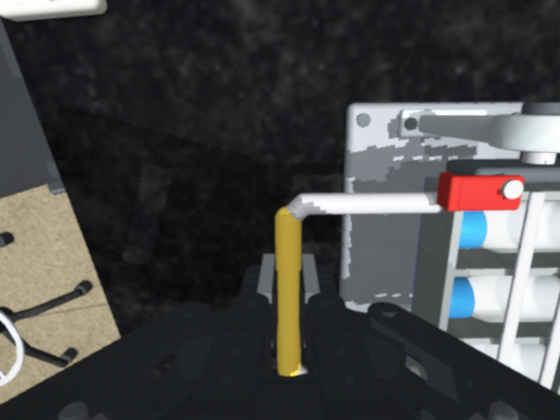

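The pull holds about 7.3 N, roughly 7 mm of play, and the picture shows the bar at (290,290) gripped, drawn away from the clips. Now I'll let it draw back.

Call:
carry_out:
  deltas: [0, 0.003, 0, 0, 0, 0, 0, 0.006, 0, 0, 0, 0, 0, 0.008, 0, 0, 0, 0, 0, 0.008, 0, 0, 0, 0]

```text
time: 5.6
eef_pos: [0.4713, -0.1506, 0.0829]
tcp_rot: [0.768, 0.641, 0.0, 0.001]
contact_force: [2.8, 0.7, 1.7]
opening: 0.099
finger_force: 39.4
```

Run:
```python
from h import *
s=ctrl.get_state();print(s["eef_pos"],s["contact_force"])
# arc rows relative to start: centre at y+85, radius 86.5, 0.02 start
th=np.radians(np.arange(0,181,8));th=np.r_[th,np.pi+.02]
r=.085+.002*np.sin(th/1)
Y=.085-r*np.cos(th);Z=-(r*np.sin(th))
A=np.stack([Y,Z],1)
for k in range(0,len(A)-1,5):print((A[k+1:k+6]-A[k]).round(4).tolist())
```

```text
[ 0.47130217 -0.15061764  0.08293464] [2.80808591 0.69322147 1.71521819]
[[0.0006, -0.0119], [0.0028, -0.0236], [0.0066, -0.0349], [0.012, -0.0456], [0.0189, -0.0555]]
[[0.0082, -0.0088], [0.0176, -0.0164], [0.028, -0.0225], [0.0392, -0.0272], [0.051, -0.0302]]
[[0.0121, -0.0013], [0.0242, -0.0009], [0.0361, 0.0013], [0.0476, 0.0051], [0.0585, 0.0105]]
[[0.0099, 0.0069], [0.0188, 0.0151], [0.0264, 0.0245], [0.0325, 0.0348], [0.0372, 0.0458]]
[[0.003, 0.0115], [0.0044, 0.0234], [0.0044, 0.031]]
```

Call:
carry_out:
  deltas: [0, 0.0006, -0.012, 0, 0, 0, 0, 0.0028, -0.0236, 0, 0, 0, 0, 0.0066, -0.035, 0, 0, 0, 0, 0.012, -0.0456, 0, 0, 0, 0, 0.019, -0.0555, 0, 0, 0]

```text
time: 6.22
eef_pos: [0.489, -0.1537, 0.1379]
tcp_rot: [0.768, 0.641, -0.001, -0.001]
contact_force: [0.5, -1.8, -6.6]
opening: 0.097
finger_force: 38.8
```

Call:
carry_out:
  deltas: [0, 0.008, -0.009, 0, 0, 0, 0, 0.0176, -0.0164, 0, 0, 0, 0, 0.028, -0.0225, 0, 0, 0, 0, 0.039, -0.027, 0, 0, 0, 0, 0.051, -0.03, 0, 0, 0]

```text
time: 6.85
eef_pos: [0.5401, -0.1628, 0.1708]
tcp_rot: [0.768, 0.641, -0.0, -0.001]
contact_force: [-5.5, 1.5, 10.2]
opening: 0.102
finger_force: 40.1
```

Call:
carry_out:
  deltas: [0, 0.012, -0.004, 0, 0, 0, 0, 0.024, -0.005, 0, 0, 0, 0, 0.036, -0.003, 0, 0, 0, 0, 0.0476, 0.001, 0, 0, 0, 0, 0.0585, 0.006, 0, 0, 0]

```text
time: 7.48
eef_pos: [0.5984, -0.1733, 0.162]
tcp_rot: [0.768, 0.641, 0.001, 0.0]
contact_force: [-3.1, 3.0, 1.6]
opening: 0.099
finger_force: 40.3
```

Call:
carry_out:
  deltas: [0, 0.01, 0.007, 0, 0, 0, 0, 0.019, 0.015, 0, 0, 0, 0, 0.0265, 0.0245, 0, 0, 0, 0, 0.0325, 0.035, 0, 0, 0, 0, 0.037, 0.046, 0, 0, 0]

```text
time: 8.1
eef_pos: [0.6344, -0.1798, 0.1153]
tcp_rot: [0.768, 0.641, 0.001, 0.0]
contact_force: [-1.0, 5.9, 4.6]
opening: 0.096
finger_force: 43.5
```

Call:
carry_out:
  deltas: [0.001, 0.003, 0.0115, 0, 0, 0, 0.002, 0.0044, 0.0235, 0, 0, 0, 0.003, 0.0044, 0.03, 0, 0, 0, 0.003, 0.0044, 0.034, 0, 0, 0, 0.003, 0.0044, 0.037, 0, 0, 0]

```text
time: 8.72
eef_pos: [0.6406, -0.1806, 0.0831]
tcp_rot: [0.768, 0.641, 0.0, 0.004]
contact_force: [-3.1, -0.8, 20.6]
opening: 0.098
finger_force: 46.7
```

20 N upward: it is against the stop. I'll ease off a little and open partially.

Call:
carry_out:
  deltas: [0, 0, -0.002, 0, 0, 0, 0, 0, -0.002, 0, 0, 0, 0, 0, -0.002, 0, 0, 0, 0, 0, -0.002, 0, 0, 0, 0, 0, -0.002, 0, 0, 0]
  grip: 42

```text
time: 9.35
eef_pos: [0.6383, -0.1777, 0.0804]
tcp_rot: [0.768, 0.641, -0.0, -0.0]
contact_force: [0.5, -0.2, 1.0]
opening: 0.417
finger_force: 0.0
```

Run:
```python
from h import *
s=ctrl.get_state();print(s["eef_pos"],s["contact_force"],s["opening"])
p,d,P=grab("wrist","w4.png")
m=cv2.inRange(cv2.cvtColor(p,cv2.COLOR_RGB2HSV),(20,120,90),(35,255,255))>0
Q=P[m&(P[...,2]>.07)&(P[...,2]<.15)]
c=np.array([.5562,-.1676]);n=np.array([.985,-.172])
print(len(Q),np.percentile(Q,[5,50,95],axis=0).round(4),np.percentile((Q[:,:2]-c)@n,[2,50,98]).round(4))
```

```text
[ 0.63827654 -0.17772861  0.08040576] [ 0.49286216 -0.15504525  0.9671574 ] 0.41708069013652954
3746 [[ 0.6338 -0.2089  0.101 ]
 [ 0.6413 -0.176   0.1035]
 [ 0.6487 -0.1489  0.1048]] [0.0808 0.0856 0.0902]
```

View pics/w4.png

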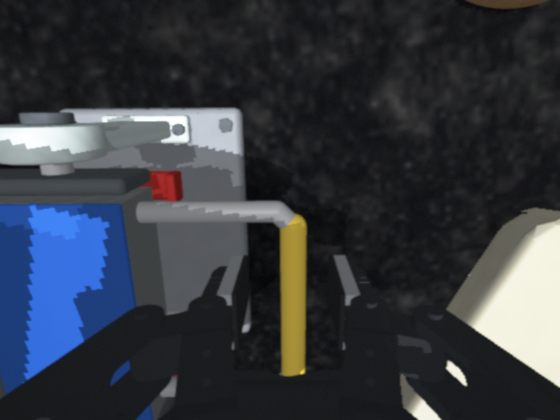

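The blue underside faces up, the bar is free at (292,295), level, at an 85.6 mm radius (home). I'll retreat straight up.

Call:
carry_out:
  deltas: [0, 0.002, -0.015, 0, 0, 0, 0, 0.002, -0.04, 0, 0, 0, 0, 0.002, -0.08, 0, 0, 0, 0, 0.002, -0.12, 0, 0, 0, 0, 0.002, -0.16, 0, 0, 0]

```text
time: 10.02
eef_pos: [0.6407, -0.1783, 0.2437]
tcp_rot: [0.768, 0.641, 0.0, 0.001]
contact_force: [0.4, -0.9, -0.6]
opening: 0.42
finger_force: 0.0
```

Call:
carry_out:
  deltas: [0, 0, 0, 0, 0, 0, 0, 0, 0, 0, 0, 0, 0, 0, 0, 0, 0, 0]

```text
time: 10.4
eef_pos: [0.6395, -0.1778, 0.2387]
tcp_rot: [0.768, 0.641, -0.001, -0.002]
contact_force: [-0.3, 0.4, -0.1]
opening: 0.42
finger_force: 0.0
```

Run:
```python
from h import *
c=np.array([.5562,-.1676]);n=np.array([.985,-.172])
p,d,P=grab("wrist","w5.png")
m=cv2.inRange(cv2.cvtColor(p,cv2.COLOR_RGB2HSV),(20,120,90),(35,255,255))>0
Q=P[m&(P[...,2]>.07)&(P[...,2]<.15)]
s=ctrl.get_state();print(s["eef_pos"],s["contact_force"],len(Q),np.percentile(Q,[2,50,98],axis=0).round(4),np.percentile((Q[:,:2]-c)@n,[2,50,98]).round(4))
```

```text
[ 0.63960284 -0.17786085  0.23867527] [-0.36479246  0.53783077 -0.36294287] 937 [[ 0.6318 -0.2166  0.1006]
 [ 0.6404 -0.1801  0.1035]
 [ 0.6492 -0.148   0.1054]] [0.0805 0.0853 0.0895]
```

View pics/w5.png

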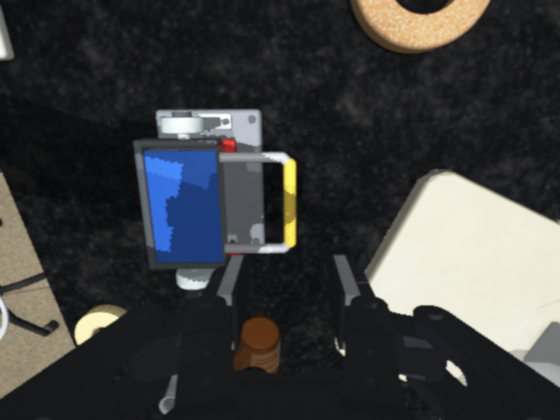

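The cassette lies upside down (blue underside at (185,205)), handle level on the far side at (290,205), and the gripper is clear. Handing in.

```bash
python3 -c "
from plant import ctrl
print(ctrl.sign_off())"
```

```text
the job is handed in; nothing more can be done
None
```

The loaded cassette was tugged out about 7 mm (estimated from the pull force) and held for over half a second. It then drew back and was turned fully upside down and released, home in its frame. The empty cassette was left alone, and the job is handed in with no verdict returned.

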